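# Load the drilling jig past its spring stop

## Task

The wooden perch blank lies in the channel of the drilling jig, short of the spring stop. Press the jig's long press bar down so that the stop sinks out of the way, and while keeping it down push the blank along the channel, past the stop, fully home against the end block; then let the bar spring up so that the stop locks the blank in. Only push the blank, do not lift it out of the channel, and leave the things lying round the jig alone.

Things in the scene. Friction and masses are not known exactly. Their poses are not given: they have to be found in the camera images.
- jig: Drilling jig fixed to the bench. Plywood base 122 x 290 x 18 mm, y = -145 to 145 mm. Origin on the bench; x across the channel, y along it in the pushing direction, z up. Channel floor z = 18 mm, x = -24 to 24 mm, entry (y = -125) open. Far guide x = 24 to 38 mm, 16 mm high over the floor; near guide x = -32 to -24 mm, only 7 mm high; both from y = -125 on.
- blank: Plain wooden perch blank, 45 (x) x 85 (y) x 26 (z) mm, loose in the 48 mm wide channel. Origin at the centre of its underside. It starts with its leading end 2 to 37 mm short of the stop. Home, its origin is at y = 82.5 mm in the jig's frame and its rear end 5 mm past the stop. Under 0.2 kg.
- catch (a joint): Spring catch: press bar and stop in one piece, moves straight down: 0 = up, as it springs when let go; 0.014 m = fully down. About 4 N to start, 9 N at the bottom. The stop stands 9 mm above the channel floor when up and is flush with it at 0.009. With the blank over it, it must be kept down or it pops up under the blank.
- stop_place (a point): Where the steel stop crosses the channel: middle of the channel at floor height, fixed to the jig at y = 31 mm. The stop is 8 mm thick (y = 27 to 35 mm) and spans x = -37 to +10 mm in the jig's frame.
- press_bar (a point): Middle of the press bar's top: light wooden bar beside the channel (jig x = -69 to -37 mm, y = -145 to 50 mm), top 23 mm above the channel floor when up, 9 mm when fully down. Press it anywhere; a fingertip can slide along it. Two fingers set astride the low near guide can press the bar with one while the other stands in the channel behind the blank.
- end_stop (a point): Foot of the end block's face, middle of the channel (jig y = 125 mm), where the blank's leading end must come to rest. The block is 24 mm high above the channel floor.
- bushing (a point): Top of the brass drill bushing on the low steel bridge over the nest, 42 mm above the channel floor. The bridge spans jig y = 67 to 98 mm, underside 32 mm and top 37 mm above the floor.
- spare_blank: Bystander: smaller, dark stained perch blank, 40 x 80 x 22 mm, lying on the bench beyond the jig. Origin at the centre of its underside.
- plug_a: Bystander: round wooden disc, 46 mm across, 20 mm high, on the bench on the near side of the jig. Origin at the centre of its underside.
- sanding: Bystander: sanding block 62 x 110 x 38 mm on the bench beyond the jig. Origin at the centre of its underside.
- pencil: Bystander: flat carpenter's pencil, 159 mm long, 9 mm high, on the bench on the near side of the jig. Origin at its middle, on its underside.
Not all that is in view belongs to the job. Leave any turquoise look-alike of the blank alone.

How it is judged:
By the outcome, as a careful person would: the job done as asked, in the order asked, and still so for the second after the job is handed in, with the robot touching nothing.
It also fails if it takes over 53 s, if anything falls off the work surface, if the arm or the gripper's body presses on something with over 40 N, if the wrist force passes 120 N, or if a joint passes its speed limit or range.

## Robot

A 6-joint arm with a two-finger parallel gripper is mounted at the origin on a cart in front of the work surface, level with it; the furniture and walls round the work are solid. World frame = base frame: x ahead of the robot, y to its left, z up, the work surface at z = 0. Lengths are in m, angles in rad, forces in N, time in s.
With the tool pointing down it reaches from about 0.35 to 0.775 m from the base axis. Payload 7.3 kg.
Tool frame: the origin (TCP) lies at the very end of the fingers, on their centre line; the grasp point (between the pads) lies 19 mm behind it; z points along the fingers, y is the line along which they close (so a half turn about z gives the same grasp; the last joint's range is limited). The gripper opens to 92 mm and grips with 3 to 60 N. Pads are 19 mm wide; open, the fingers measure 130 mm over their backs; the gripper's body (75 mm by 190 mm) begins 47 mm behind the grasp point.
Start: joints at [-1.455, 0.342, 1.524, -0, 1.275, -0.146], TCP at [0.136, -0.507, 0.227] pointing down, gripper open.
Joint ranges: [-2.53, 2.53], [-0.77, 2.02], [0.04, 2.7], [-1, 4.14], [0.28, 2.66], [-3.11, 3.11]. Speed limits (rad/s): [2.57, 2.57, 3.14, 3.14, 3.14, 3.14].

## Interface

Orientations are given as [roll, pitch, yaw] about the fixed x, y, z axes, in that order (R = Rz(yaw) Ry(pitch) Rx(roll)).
In Python, from cell import robot, read_camera, get_calibration gives the robot as it stands. The module is installed in compiled form; this text tells all that it offers.
- The arm moves only by the tool send_rows, never from a script. Its argument "plan" is a list of rows, each a list of 2 entries, a list of its own where there are three numbers: the shift along the tool's x, y, z as a fraction of full scale, then the turn, a rotation vector about the tool's x, y, z as a fraction of full scale. A call has exactly 10 rows; each row shifts and turns the commanded pose from where the row before left it, along the tool's axes as they then stand; what a row does not reach is not made up. Full scale, the value 1, is 0.025 m for a shift and 90 degrees for a turn. A row lasts 1/8 s, in which the tool goes at most 62.5 mm and 10.7 degrees, less where a joint would pass 70% of its speed; a pose out of reach is approached as far as the arm can. A call with a number of a shift or a turn outside -1 to 1 is refused whole. A call with a gripper value outside its range is refused whole. "gripper" is the opening, from -1 (shut) to 1 (fully open), so that 0 is half open, set as the call begins (left out, the last holds). The fingers move at their own pace and stop on an object; "force" is the grip in N (left out, the last holds). Time passes only in rows, so rows that do not move let the fingers close, or fill a call up. It gives the time, the measured TCP pose, the force, the opening and the grip force at its end, in the units of the state.
- robot.observe(): the state, without advancing time (a new reading comes with each control period).
- read_camera(name): name is "scene" or "top" or "wrist"; returns (picture, depth): 400x640x3 uint8, blue, green, red; 400x640 float32, m along the optical axis (not along the pixel's ray), 0 where there is no reading.
- get_calibration(name): a dict with "intrinsics" (3x3 intrinsics, pixels), "rvec" (rotation vector, rad) and "tvec" (3), from world to camera coordinates, as OpenCV has them. Camera axes: x right, y down, z forward; pixel columns grow to the right and rows downward; lengths in m; the calibration is good to about 2 mm. A picture is of the moment at which its call begins: read the wrist's pose just before it. get_calibration takes no time and is no camera call; for the wrist camera it gives the pose at the moment of the call.
- robot.hand_in(): hands the job in; it is judged then, once.
The state is a dict: "time": time; "qpos": joint angles; "qvel": joint speeds; "joint_efforts": joint torques, N m; "tool_pos": TCP position; "tool_rot": TCP orientation; "contact_force": force on the tool from outside, world axes, zero at the start; "torque": the same for the moment, N m; "opening": finger opening in m; "grip_force": force on a finger pad.
Only numpy, scipy, OpenCV 4.12 (cv2) and the standard library are available. Lean on these libraries where they do the work, as an engineer would, in place of code of your own. Each camera call takes 0.05 s, during which the arm holds its last target. There are 200 camera calls.

## Working session

There is one attempt and no reset: what is moved stays moved. The work goes in short steps, Python scripts to look and compute and a tool call to move; the robot and the scene stay as the last step left them, time stands still between calls to the robot, and variables do not carry over. Pictures are saved under pics/ and viewed, at most 10 in all, crops included, and the job is handed in when it is done.

Besides the shell and the picture viewer there is one more tool, called after "Request:" in YAML: its name, and indented under it one key for each argument. send_rows: Moves the arm, as the interface text tells. Shift numbers are shares of 0.025 m and turn numbers shares of 90 degrees, none past 1 either way. Its arguments: {"type":"object","properties":{"plan":{"type":"array"},"gripper":{"type":"number"},"force":{"type":"number"}},"required":["plan"]}

```bash
mkdir -p pics; cat > h.py <<'E'
import cv2,numpy as np
from cell import robot,read_camera,get_calibration
def snap(n,f=None):
    c=get_calibration(n);p,d=read_camera(n)
    if f: cv2.imwrite(f,p)
    np.savez(f'{n}.npz',p=p,d=d,K=c["intrinsics"],r=np.array(c["rvec"],float),t=np.array(c["tvec"],float))
def cloud(n):
    z=np.load(f'{n}.npz');K=z['K'];d=z['d'];R=cv2.Rodrigues(z['r'])[0]
    v,u=np.mgrid[:400,:640]
    P=np.stack([(u-K[0,2])/K[0,0]*d,(v-K[1,2])/K[1,1]*d,d],-1)
    return (P-z['t'].ravel())@R, z['p']
E
python3 - <<'E'
from h import *
snap('top','pics/top.png');snap('scene','pics/scene.png')
print(robot.observe())
E
```

```text
{'time': 0.1, 'qpos': array([-1.45500090e+00,  3.42672123e-01,  1.52493553e+00, -2.70942052e-06,
        1.27543591e+00, -1.46007144e-01]), 'qvel': array([-0.00174417, -0.00189238, -0.00334028,  0.0002488 ,  0.00040306,
        0.00056426]), 'joint_efforts': array([ 3.26931789e-03, -4.31999981e+01, -2.44696480e+01,  7.18645309e-02,
        5.25353872e-02, -6.21376989e-05]), 'tool_pos': array([ 0.13585415, -0.50672314,  0.22609968]), 'tool_rot': array([-3.14015680e+00, -2.08528995e-04,  2.61803209e-01]), 'contact_force': array([0.52068689, 0.14638442, 0.21057375]), 'torque': array([ 0.0401785 , -0.00109917, -0.01892785]), 'grip_force': 0.0, 'opening': 0.09189452423184816}
```

View pics/top.png

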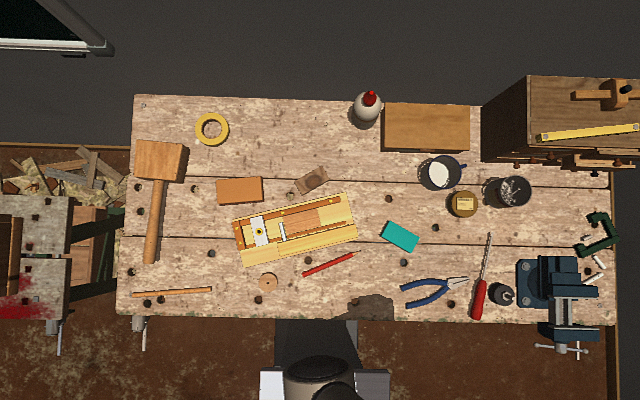

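View pics/scene.png

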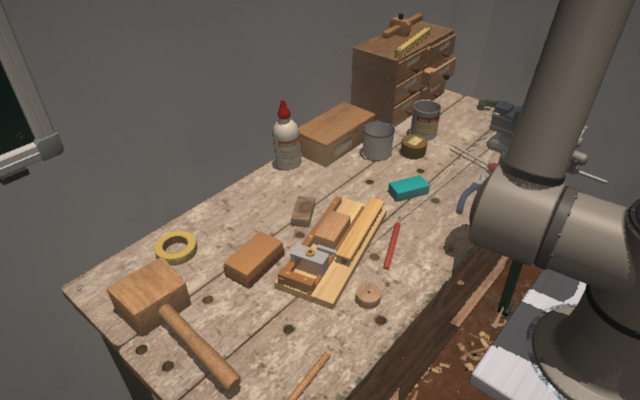

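The top view shows the jig at about (295,228), with the pushing direction to the left towards the bridge at (258,230). These could be taken for the blank:
- **Blank:** the one in the channel at (310,220), which matches the description.
- **Turquoise look-alike:** (399,236).
- **Spare blank:** (311,180).
- **Sanding block:** (239,190).

Next I fit the jig's pose to the depth data.

```bash
cat > fit.py <<'E'
from h import *
from scipy.optimize import differential_evolution
def model(x,y,s):
    h=np.zeros_like(x)
    def box(x0,x1,y0,y1,z): h[(x>=x0)&(x<=x1)&(y>=y0)&(y<=y1)]=z
    box(-61,61,-145,145,18);box(24,38,-125,125,34);box(-32,-24,-125,125,25)
    box(-37,10,27,35,27);box(-24,24,125,145,42);box(-69,-37,-145,50,41)
    box(-22.5,22.5,s-42.5,s+42.5,44);return h
def fit(P,g,dz=0):
    P=P.reshape(-1,3); m=(np.hypot(P[:,0]-g[0],P[:,1]-g[1])<.21)&(P[:,2]>-.02)&(P[:,2]<.09);P=P[m]*1000
    def loc(p):
        c,s=np.cos(p[2]),np.sin(p[2]);dx=P[:,0]-p[0];dy=P[:,1]-p[1]
        return c*dx+s*dy,-s*dx+c*dy
    def cost(p):
        x,y=loc(p);w=(abs(x)<75)&(abs(y)<152)&~((y>60)&(y<105))
        e=np.minimum(abs(P[:,2]-p[4]-model(x,y,p[3])),12)
        return (e[w]-8).sum()/len(P)
    b=[(g[0]*1000-40,g[0]*1000+40),(g[1]*1000-40,g[1]*1000+40),(g[2]-.3,g[2]+.3),(-60,90),(-4,4)]
    r=differential_evolution(cost,b,seed=1,popsize=25,maxiter=150,tol=1e-6)
    return r.x,r.fun
E
python3 - <<'E'
from fit import *
P,p=cloud('top')
for n,(u,v) in dict(bridge=(258,230),blank=(310,220),bar=(310,237),plug=(268,282),penc=(330,263),turq=(399,236),spare=(311,180)).items(): print(n,P[v,u].round(3))
a,b=P[230,258],P[220,310]
g=[*P[228,295][:2],np.arctan2(-(a-b)[0],(a-b)[1])]
print(g,fit(P,g))
c=cv2.resize(p[180:300,210:410],(800,480),interpolation=cv2.INTER_CUBIC);cv2.imwrite('pics/crop.png',c)
E
```

```text
bridge [0.491 0.17  0.059]
blank [0.518 0.049 0.042]
bar [0.478 0.047 0.043]
plug [0.363 0.147 0.003]
penc [ 0.414 -0.004  0.008]
turq [ 0.486 -0.171  0.024]
spare [0.618 0.049 0.021]
[np.float64(0.4980908885851257), np.float64(0.08385797478909658), np.float64(0.2207992426273039)] (array([ 5.10127143e+02,  8.96551497e+01,  2.70662001e-01, -2.08710262e+01,
        1.60580654e-01]), np.float64(-1.3944712090126603))
```

View pics/crop.png

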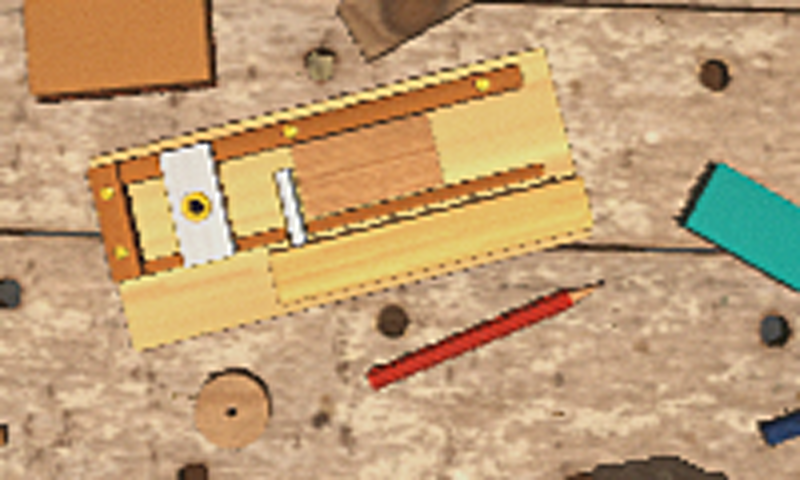

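The crop confirms the plain blank sitting at crop (365,168), just short of the white stop at (290,205). The fit gives the jig origin at (0.510, 0.090) with yaw 0.271, and the blank at y≈-21 mm. Its leading end is about 5 mm short of the stop, which agrees with the description. I'll go above the start place, tool at jig (-25,-85).

Request:
send_rows:
  plan:
    - [[0.98, -0.79, 0.05], [0, 0, 0]]
    - [[0.98, -0.79, 0.05], [0, 0, 0]]
    - [[0.98, -0.79, 0.05], [0, 0, 0]]
    - [[0.98, -0.79, 0.05], [0, 0, 0]]
    - [[0.98, -0.79, 0.05], [0, 0, 0]]
    - [[0.98, -0.79, 0.05], [0, 0, 0]]
    - [[0.98, -0.79, 0.05], [0, 0, 0]]
    - [[0.98, -0.79, 0.05], [0, 0, 0]]
    - [[0.98, -0.79, 0.05], [0, 0, 0]]
    - [[0.98, -0.79, 0.05], [0, 0, 0]]
  gripper: -0.26

```text
time: 1.35
tool_pos: [0.3218, -0.2519, 0.214]
tool_rot: [-3.141, 0.0, 0.262]
contact_force: [0.3, 0.5, 0.1]
opening: 0.034
grip_force: 0.0
```

Request:
send_rows:
  plan:
    - [[0.98, -0.79, 0.05], [0, 0, 0]]
    - [[0.98, -0.79, 0.05], [0, 0, 0]]
    - [[0.98, -0.79, 0.05], [0, 0, 0]]
    - [[0.98, -0.79, 0.05], [0, 0, 0]]
    - [[0.98, -0.79, 0.05], [0, 0, 0]]
    - [[0.98, -0.79, 0.05], [0, 0, 0]]
    - [[0.98, -0.79, 0.05], [0, 0, 0]]
    - [[0.98, -0.79, 0.05], [0, 0, 0]]
    - [[0.98, -0.79, 0.05], [0, 0, 0]]
    - [[0.98, -0.79, 0.05], [0, 0, 0]]

```text
time: 2.6
tool_pos: [0.5073, 0.0022, 0.2013]
tool_rot: [-3.141, 0.001, 0.262]
contact_force: [0.1, -0.6, -0.3]
opening: 0.034
grip_force: 0.0
```

Request:
send_rows:
  plan:
    - [[0, 0, 0], [0, 0, -0.1]]
    - [[0, 0, 0], [0, 0, -0.1]]
    - [[0, 0, 0], [0, 0, -0.1]]
    - [[0, 0, 0], [0, 0, -0.1]]
    - [[0, 0, 0], [0, 0, -0.1]]
    - [[0, 0, 0], [0, 0, -0.1]]
    - [[0, 0, 0], [0, 0, -0.1]]
    - [[0, 0, 0], [0, 0, -0.1]]
    - [[0, 0, 0], [0, 0, -0.1]]
    - [[0, 0, 0], [0, 0, -0.1]]

```text
time: 3.85
tool_pos: [0.5067, 0.0013, 0.2013]
tool_rot: [-3.141, -0.0, 1.838]
contact_force: [0.3, 0.4, -0.2]
opening: 0.0336
grip_force: 0.0
```

```bash
python3 - <<'E'
from fit import *
snap('wrist','pics/w1.png'); o=robot.observe();print(o['time'],o['tool_pos'],o['tool_rot'],o['opening'],o['contact_force'])
P,p=cloud('wrist');print(fit(P,[.510,.0897,.271]))
E
```

```text
3.9 [0.50670038 0.00125814 0.2013134 ] [-3.14070069e+00 -2.69446325e-04  1.84386210e+00] 0.033828366890024664 [-0.44756867  0.33311975 -0.10395747]
(array([ 5.12168707e+02,  8.83486089e+01,  2.69984568e-01, -2.13354006e+01,
       -2.94843056e-02]), np.float64(-1.933712821401446))
```

View pics/w1.png

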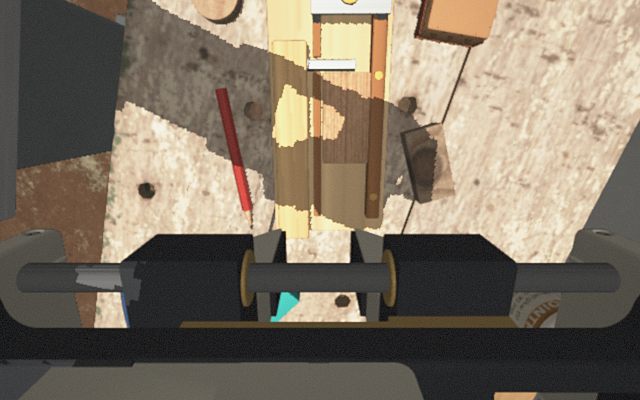

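The wrist view shows the left finger above the bar (bar at about (290,130)) and the right finger above the channel, behind the blank's rear end at (345,163). The refit agrees within 2 mm. Tool is now at jig (-28,-83); I shift 3 mm towards the channel and go down.

Request:
send_rows:
  plan:
    - [[0, 0.12, 0.62], [0, 0, 0]]
    - [[0, 0, 0.62], [0, 0, 0]]
    - [[0, 0, 0.62], [0, 0, 0]]
    - [[0, 0, 0.62], [0, 0, 0]]
    - [[0, 0, 0.62], [0, 0, 0]]
    - [[0, 0, 0.62], [0, 0, 0]]
    - [[0, 0, 0.62], [0, 0, 0]]
    - [[0, 0, 0.62], [0, 0, 0]]
    - [[0, 0, 0.62], [0, 0, 0]]
    - [[0, 0, 0.62], [0, 0, 0]]

```text
time: 5.15
tool_pos: [0.5096, 0.0021, 0.0454]
tool_rot: [-3.141, -0.0, 1.831]
contact_force: [-0.8, 0.4, -0.0]
opening: 0.0339
grip_force: 0.0
```

Request:
send_rows:
  plan:
    - [[0, 0, 0.1], [0, 0, 0]]
    - [[0, 0, 0.1], [0, 0, 0]]
    - [[0, 0, 0.1], [0, 0, 0]]
    - [[0, 0, 0.1], [0, 0, 0]]
    - [[0, 0, 0], [0, 0, 0]]
    - [[0, 0, 0], [0, 0, 0]]
    - [[0, 0, 0], [0, 0, 0]]
    - [[0, 0, 0], [0, 0, 0]]
    - [[0, 0, 0], [0, 0, 0]]
    - [[0, 0, 0], [0, 0, 0]]

```text
time: 6.4
tool_pos: [0.5102, 0.0019, 0.037]
tool_rot: [3.141, 0.0, 1.833]
contact_force: [-0.4, 0.0, 5.4]
opening: 0.034
grip_force: 2.5
```

The force matches the spring: 5.4 N at about 4 mm. Now I press to roughly 12.5 mm.

Request:
send_rows:
  plan:
    - [[0, 0, 0.09], [0, 0, 0]]
    - [[0, 0, 0.09], [0, 0, 0]]
    - [[0, 0, 0.09], [0, 0, 0]]
    - [[0, 0, 0.08], [0, 0, 0]]
    - [[0, 0, 0], [0, 0, 0]]
    - [[0, 0, 0], [0, 0, 0]]
    - [[0, 0, 0], [0, 0, 0]]
    - [[0, 0, 0], [0, 0, 0]]
    - [[0, 0, 0], [0, 0, 0]]
    - [[0, 0, 0], [0, 0, 0]]

```text
time: 7.65
tool_pos: [0.5102, 0.0019, 0.0285]
tool_rot: [3.141, 0.001, 1.833]
contact_force: [-0.3, 0.9, 7.6]
opening: 0.034
grip_force: 3.8
```

```bash
python3 - <<'E'
from h import *
snap('scene'); o=robot.observe();print(o['tool_pos'],o['tool_rot'],o['contact_force'])
P,p=cloud('scene')
cv2.imwrite('pics/s2.png',cv2.resize(p[180:320,260:420],(800,700))[:600])
E
```

```text
[0.51019704 0.00195613 0.02847539] [3.14077529e+00 4.63561607e-04 1.83257010e+00] [-0.35233087 -0.51433767  7.28675264]
```

View pics/s2.png

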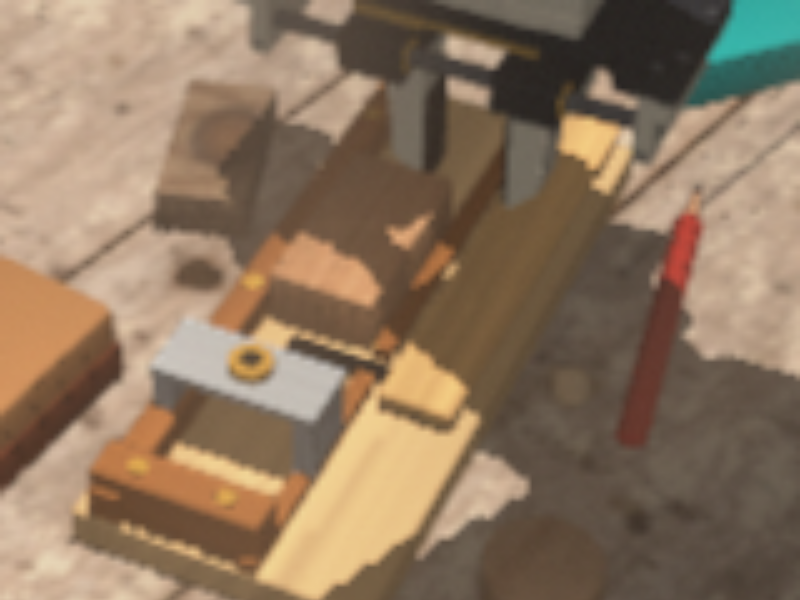

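In the crop the bar is down and the stop slot at (335,355) is flush. One finger is on the bar at (525,180), and the other stands in the channel behind the blank at (415,140). Now I push along tool x.

Request:
send_rows:
  plan:
    - [[0.2, 0, 0], [0, 0, 0]]
    - [[0.2, 0, 0], [0, 0, 0]]
    - [[0.2, 0, 0], [0, 0, 0]]
    - [[0.2, 0, 0], [0, 0, 0]]
    - [[0.2, 0, 0], [0, 0, 0]]
    - [[0.2, 0, 0], [0, 0, 0]]
    - [[0.2, 0, 0], [0, 0, 0]]
    - [[0.2, 0, 0], [0, 0, 0]]
    - [[0.2, 0, 0], [0, 0, 0]]
    - [[0.2, 0, 0], [0, 0, 0]]

```text
time: 8.95
tool_pos: [0.4988, 0.0493, 0.029]
tool_rot: [3.138, 0.003, 1.833]
contact_force: [1.8, -5.8, 8.2]
opening: 0.0338
grip_force: 4.1
```

Request:
send_rows:
  plan:
    - [[0.2, 0, 0], [0, 0, 0]]
    - [[0.2, 0, 0], [0, 0, 0]]
    - [[0.2, 0, 0], [0, 0, 0]]
    - [[0.2, 0, 0], [0, 0, 0]]
    - [[0.2, 0, 0], [0, 0, 0]]
    - [[0.2, 0, 0], [0, 0, 0]]
    - [[0.2, 0, 0], [0, 0, 0]]
    - [[0.2, 0, 0], [0, 0, 0]]
    - [[0.2, 0, 0], [0, 0, 0]]
    - [[0.2, 0, 0], [0, 0, 0]]

```text
time: 10.2
tool_pos: [0.4859, 0.0978, 0.029]
tool_rot: [3.138, 0.002, 1.833]
contact_force: [1.6, -6.8, 8.2]
opening: 0.0341
grip_force: 4.2
```

Request:
send_rows:
  plan:
    - [[0.06, 0, 0], [0, 0, 0]]
    - [[0.06, 0, 0], [0, 0, 0]]
    - [[0.06, 0, 0], [0, 0, 0]]
    - [[0.06, 0, 0], [0, 0, 0]]
    - [[0.06, 0, 0], [0, 0, 0]]
    - [[0.06, 0, 0], [0, 0, 0]]
    - [[0.06, 0, 0], [0, 0, 0]]
    - [[0.06, 0, 0], [0, 0, 0]]
    - [[0, 0, 0], [0, 0, 0]]
    - [[0, 0, 0], [0, 0, 0]]

```text
time: 11.45
tool_pos: [0.4827, 0.1094, 0.0289]
tool_rot: [3.138, 0.002, 1.833]
contact_force: [1.5, -5.3, 7.5]
opening: 0.034
grip_force: 4.0
```

Request:
send_rows:
  plan:
    - [[0.03, 0, 0], [0, 0, 0]]
    - [[0.03, 0, 0], [0, 0, 0]]
    - [[0.03, 0, 0], [0, 0, 0]]
    - [[0, 0, 0], [0, 0, 0]]
    - [[0, 0, 0], [0, 0, 0]]
    - [[0, 0, 0], [0, 0, 0]]
    - [[0, 0, 0], [0, 0, 0]]
    - [[0, 0, 0], [0, 0, 0]]
    - [[0, 0, 0], [0, 0, 0]]
    - [[0, 0, 0], [0, 0, 0]]

```text
time: 12.7
tool_pos: [0.4825, 0.1107, 0.0289]
tool_rot: [3.138, 0.003, 1.833]
contact_force: [2.8, -9.6, 7.8]
opening: 0.0341
grip_force: 6.8
```

Request:
send_rows:
  plan:
    - [[0.03, 0, 0], [0, 0, 0]]
    - [[0.03, 0, 0], [0, 0, 0]]
    - [[0.03, 0, 0], [0, 0, 0]]
    - [[0.02, 0, 0], [0, 0, 0]]
    - [[0, 0, 0], [0, 0, 0]]
    - [[0, 0, 0], [0, 0, 0]]
    - [[0, 0, 0], [0, 0, 0]]
    - [[0, 0, 0], [0, 0, 0]]
    - [[0, 0, 0], [0, 0, 0]]
    - [[0, 0, 0], [0, 0, 0]]

```text
time: 13.95
tool_pos: [0.4826, 0.1111, 0.0291]
tool_rot: [3.137, 0.006, 1.833]
contact_force: [4.4, -23.8, 7.8]
opening: 0.0344
grip_force: 14.1
```

```bash
python3 - <<'E'
from h import *
snap('scene'); o=robot.observe();print(o['tool_pos'],o['tool_rot'],o['contact_force'])
P,p=cloud('scene')
cv2.imwrite('pics/s3.png',cv2.resize(p[200:320,260:420],(800,600),interpolation=cv2.INTER_CUBIC))
E
```

```text
[0.4826449  0.11106543 0.02909652] [3.13733019 0.00628733 1.83243818] [  4.9998676  -24.31938686   7.52622373]
```

View pics/s3.png

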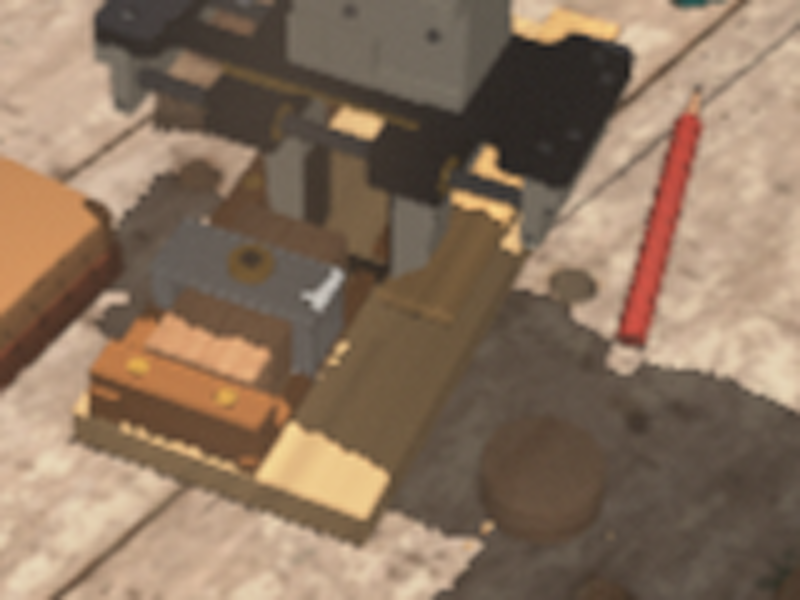

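The blank is against the end block (blank end at crop (210,345)). The push force rises to 24 N with no further travel, so it is home. I back off slightly with the bar still down, then lift straight up.

Request:
send_rows:
  plan:
    - [[-0.05, 0, 0], [0, 0, 0]]
    - [[-0.05, 0, 0], [0, 0, 0]]
    - [[-0.05, 0, 0], [0, 0, 0]]
    - [[0, 0, 0], [0, 0, 0]]
    - [[0, 0, 0], [0, 0, 0]]
    - [[0, 0, 0], [0, 0, 0]]
    - [[0, 0, 0], [0, 0, 0]]
    - [[0, 0, 0], [0, 0, 0]]
    - [[0, 0, 0], [0, 0, 0]]
    - [[0, 0, 0], [0, 0, 0]]

```text
time: 15.25
tool_pos: [0.4826, 0.1108, 0.0289]
tool_rot: [3.137, 0.002, 1.832]
contact_force: [2.7, -3.5, 8.0]
opening: 0.0339
grip_force: 6.8
```

Request:
send_rows:
  plan:
    - [[-0.06, 0, 0], [0, 0, 0]]
    - [[0, 0, 0], [0, 0, 0]]
    - [[0, 0, 0], [0, 0, 0]]
    - [[0, 0, -0.1], [0, 0, 0]]
    - [[0, 0, -0.1], [0, 0, 0]]
    - [[0, 0, -0.1], [0, 0, 0]]
    - [[0, 0, -0.1], [0, 0, 0]]
    - [[0, 0, -0.1], [0, 0, 0]]
    - [[0, 0, -0.1], [0, 0, 0]]
    - [[0, 0, -0.1], [0, 0, 0]]

```text
time: 16.5
tool_pos: [0.4799, 0.1097, 0.045]
tool_rot: [-3.139, -0.0, 1.833]
contact_force: [-0.1, -0.2, -0.4]
opening: 0.0341
grip_force: 0.0
```

Request:
send_rows:
  plan:
    - [[0, 0, -0.5], [0, 0, 0]]
    - [[0, 0, -0.8], [0, 0, 0]]
    - [[0, 0, -0.8], [0, 0, 0]]
    - [[0, 0, -0.8], [0, 0, 0]]
    - [[0, 0, -0.8], [0, 0, 0]]
    - [[-0.9, 0, -0.8], [0, 0, 0]]
    - [[-0.9, 0, -0.8], [0, 0, 0]]
    - [[-0.9, 0, 0], [0, 0, 0]]
    - [[-0.9, 0, 0], [0, 0, 0]]
    - [[-0.9, 0, 0], [0, 0, 0]]

```text
time: 17.75
tool_pos: [0.5099, 0.0005, 0.1786]
tool_rot: [-3.142, 0.0, 1.833]
contact_force: [0.1, -0.1, -0.4]
opening: 0.0339
grip_force: 0.0
```

```bash
python3 - <<'E'
from fit import *
snap('wrist','pics/w4.png');snap('top'); o=robot.observe();print(o['time'],o['tool_pos'],o['contact_force'])
P,p=cloud('wrist');print(fit(P,[.5117,.0887,.27]))
E
```

```text
17.85 [ 5.10312468e-01 -4.03910457e-04  1.78438657e-01] [-1.48959598 -0.16608139  0.25431917]
(array([ 5.11953357e+02,  8.90684403e+01,  2.70435626e-01,  8.13362982e+01,
       -2.74333379e-02]), np.float64(-2.028281831390151))
```

View pics/w4.png

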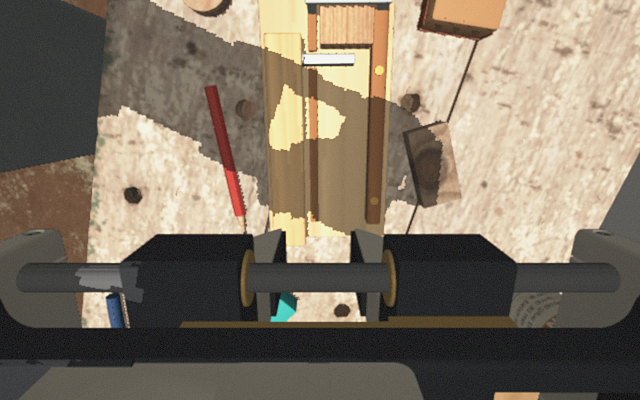

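The wrist view shows the blank's rear end at row 45, past the stop at (328,59), and the fit puts the blank at y = 81.3 mm. I'll check the bar and stop heights and the gap at the end block.

```bash
python3 - <<'E'
from h import *
for cam in('wrist','top'):
    P,p=cloud(cam);Q=P.reshape(-1,3)*1000-[511.9,89,0];c,s=np.cos(.27),np.sin(.27)
    x=c*Q[:,0]+s*Q[:,1];y=-s*Q[:,0]+c*Q[:,1]
    m=lambda a,b,e,f:np.median(Q[(x>a)&(x<b)&(y>e)&(y<f),2]).round(1)
    print(cam,'bar',m(-65,-42,-100,40),'stop',m(-15,5,28,34),'floor',m(-15,15,-80,10))
    print([(yy,m(-12,12,yy,yy+2)) for yy in [*range(32,48,2),*range(104,134,2)]])
E
```

```text
wrist bar 268.1 stop 26.9 floor 268.6
[(32, np.float64(26.7)), (34, np.float64(18.4)), (36, np.float64(17.9)), (38, np.float64(33.4)), (40, np.float64(44.2)), (42, np.float64(43.8)), (44, np.float64(44.0)), (46, np.float64(44.3)), (104, np.float64(nan)), (106, np.float64(nan)), (108, np.float64(nan)), (110, np.float64(nan)), (112, np.float64(nan)), (114, np.float64(nan)), (116, np.float64(nan)), (118, np.float64(nan)), (120, np.float64(nan)), (122, np.float64(nan)), (124, np.float64(nan)), (126, np.float64(nan)), (128, np.float64(nan)), (130, np.float64(nan)), (132, np.float64(nan))]
top bar 527.8 stop 27.0 floor 537.2
[(32, np.float64(26.3)), (34, np.float64(26.9)), (36, np.float64(18.4)), (38, np.float64(18.0)), (40, np.float64(33.0)), (42, np.float64(43.7)), (44, np.float64(44.3)), (46, np.float64(43.8)), (104, np.float64(44.7)), (106, np.float64(43.3)), (108, np.float64(45.3)), (110, np.float64(44.9)), (112, np.float64(43.7)), (114, np.float64(44.9)), (116, np.float64(45.0)), (118, np.float64(44.6)), (120, np.float64(44.3)), (122, np.float64(44.8)), (124, np.float64(43.9)), (126, np.float64(41.8)), (128, np.float64(41.7)), (130, np.float64(42.5)), (132, np.float64(42.8))]
  return _methods._mean(a, axis=axis, dtype=dtype,
  ret = ret.dtype.type(ret / rcount)
```

The stop is fully up at 27 mm. The blank's rear end is at about 40 mm, clear of the stop, and there is no gap at the end block, so I hand in.

```bash
python3 -c "
from cell import robot
print(robot.hand_in())"
```

```text
the job is handed in; nothing more can be done
None
```

The blank is fully home against the end block with the stop sprung up behind it; the job was handed in with about 18 s on the clock, but no verdict came back.

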